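# Clear the core pin and hold the candle mould's cover ready for wicking

## Robot

A 7-joint arm with a two-finger parallel gripper is mounted at the origin on a cart in front of the work surface, level with it; the furniture and walls round the work are solid. World frame = base frame: x ahead of the robot, y to its left, z up, the work surface at z = 0. Lengths are in m, angles in rad, forces in N, time in s.
With the tool pointing down it reaches from about 0.425 to 0.95 m from the base axis. Payload 4.7 kg.
Tool frame: the origin (TCP) lies between the finger pads; the fingertips stand 25 mm ahead of it and the grasp point (between the pads) lies 6 mm ahead of it; x points along the fingers, z is the direction in which the jaws open and shut, and the axes are right-handed (so a half turn about x gives the same grasp; the last joint's range is limited). The gripper opens to 85 mm and grips with 20 to 120 N. Pads are 22 mm wide; open, the fingers measure 114 mm over their backs; the gripper's body (76 mm by 85 mm) begins 54 mm behind the grasp point. The pads swing forward as they close: fully open they stand 13 mm farther back than shut.
Start: joints at [1.133, 0.469, -0.049, 1.532, 0.024, 1.141, -0.082], TCP at [0.268, -0.619, 0.256] pointing down, gripper open.
Joint ranges: [-2.59, 2.59], [-0.33, 1.99], [-1.39, 1.29], [0.1, 2.45], [-1.04, 4.18], [0.21, 1.99], [-2.66, 2.66]. Speed limits (rad/s): [2.57, 2.57, 3.14, 3.14, 3.14, 3.14, 3.14].

## Interface

Orientations are given as a 3x3 rotation matrix whose columns are the frame's x, y, z axes.
In Python, from rig import * gives the robot as it stands. Calls block until the motion is done:
- movep(position, orientation): joint-space move of the TCP to a pose.
- move_l(position, attitude=None, feed=0.15, until_force=None): straight line of the TCP; attitude=None keeps the orientation; feed is the mean speed in m/s. With until_force (N) it stops when the force on the tool has changed by that much, and returns True; else False.
- move_joints(angles): joint-space move.
- command_gripper(opening, newtons=None): finger opening in m; newtons is the grip in N (None keeps the last); returns when the fingers have stopped.
- sleep(seconds).
- inverse_kinematics(position, orientation): joint angles nearest the present ones, or None.
- sense(): the state.
- camera(name): name is "scene" or "top" or "wrist"; returns (picture, depth): 384x512x3 uint8, red, green, blue; 384x512 float32, m along the optical axis (not along the pixel's ray), 0 where there is no reading.
- camera_params(name): a dict with "K" (3x3 intrinsics, pixels), "dist" ([k1, k2, p1, p2, k3] as OpenCV has them; the pictures are not rectified), "position" and "rotation" of the camera in the world; the wrist camera has in their place "tool_from_camera" (4x4, takes a point from camera to tool coordinates, whose origin is the TCP and whose axes are the tool frame's). Camera axes: x right, y down, z forward; pixel columns grow to the right and rows downward; lengths in m; the calibration is good to about 2 mm. A picture is of the moment at which its call begins: read the wrist's pose just before it. camera_params takes no time and is no camera call.
A pose or a line that the arm cannot do raises Unreachable and nothing moves.
- finish_job(): hands the job in, once; it reports no verdict.
The state is a dict: "time_s": time; "joint_pos": joint angles; "qd": joint speeds; "joint_efforts": joint torques, N m; "position": TCP position; "tcp_rot": TCP orientation; "wrist_force": force on the tool from outside, world axes, zero at the start; "ft_torque": the same for the moment, N m; "finger_gap": finger opening in m.
Only numpy, scipy, OpenCV 4.12 (cv2) and the standard library are available. Lean on these libraries where they do the work, as an engineer would, in place of code of your own. Each camera call takes 0.05 s, during which the arm holds its last target.

## Task

I am about to run a wick through the two-part aluminium candle mould. Pull out the steel core pin that stands in the lower half and put it back upright, fully down, in its own hole of the wooden pin block (the hole it fits snugly). Then bring the mould's cover across from its stand without knocking the candles that stand in between, and finish while still holding it level and lined up with the lower half, about 1 cm above the tips of the two dowels: do not set it down, let go, or let it touch the lower half, because I will thread the wick through the gap.

Things in the scene. Friction and masses are not known exactly. Their poses are not given: they have to be found in the camera images.
- pin_center (a point): Core pin, bare steel, 100 mm long, 70 g, upright in the wick hole of the lower mould half, 19 mm deep (pull straight up). Shank 10 mm diameter, 60 mm long, bevelled foot; above it a round grip 16 mm diameter, 40 mm long. Point half-way up, on the axis: middle of the grip 30 mm above it, foot 50 mm below. z up the pin.
- pin_foot (a point): The middle of the core pin's foot (bottom end), on its axis.
- own_hole (a point): Centre of the mouth of the core pin's own hole, in the pin block's top face, 48 mm above the table. It is the smallest hole, at one end of the row: 12 mm wide, 38 mm deep, mouth bevelled 2 mm. z is up, x goes across the block (46 mm), y along the row, away from the middle hole.
- pin_block: Fixed wooden block, 46 (x) x 150 (y) x 48 mm, origin at the middle of its underside, three holes in a row along y, 50 mm apart: at +50 mm the core pin's own; in the middle one stays a thicker pin (grip 20 mm diameter, top 110 mm above the table); at -50 mm a 20 mm hole, empty, not the core pin's.
- lower_face (a point): Middle of the lower mould half's top (parting) face, 55 mm above the table: aluminium block 54 (x) x 100 mm (y), fixed on a plywood board 86 x 140 x 9 mm, with a round cavity in the middle. Two steel dowels, 8 mm diameter, stand 12 mm above this face at (x, y) = (+14, +36) and (-14, -36) mm. z is up.
- cover_center (a point): Centre (half-way up) of the mould's cover: aluminium block 54 (x) x 100 (y) x 40 mm (z), 0.3 to 0.5 kg, lying flat on the dark stand, parting face down; 14 mm pouring hole in the middle, two 12 mm dowel holes through it at (x, y) = (+14, +36) and (-14, -36) mm. Grip it across its 54 mm width. A half turn about z gives the same fit. z is up.
- cover_face (a point): Middle of the cover's underside (parting face), 20 mm below its centre, with the same axes.
- mould_lower: The lower mould half with its board and dowels; origin at the middle of the board's underside, axes as lower_face.
- mould_cover: The mould's cover; origin at the middle of its underside, axes as cover_center.
- core_pin: The core pin; origin at the middle of its foot.
- stand: Dark stained wooden stand, 90 mm (x) by 160 mm (y), 22 mm high, fixed, on which the cover lies; origin at the middle of its underside.
- candle_orange: Square candle, 45 x 45 mm, 129 mm tall with its wick, orange, loose, standing between the cover and the lower half; do not knock it. Origin at the middle of its foot.
- candle_green: Square candle, 45 x 46 mm, 123 mm tall with its wick, green and violet, loose, standing between the cover and the lower half; do not knock it. Origin at the middle of its foot.
- candle_brown: Round pillar candle, 68 mm diameter, 97 mm tall with its wick, russet, loose, standing between the cover and the lower half; do not knock it. Origin at the middle of its foot.

How it is judged:
By the outcome, as a careful person would: the job done as asked, in the order asked, and still so for the second after the job is handed in, while the arm keeps its last pose, push and grip.
It also fails if it takes over 69 s, if anything falls off the work surface, if the arm or the gripper's body presses on something with over 40 N, if the wrist force passes 120 N, or if a joint passes its speed limit or range.

## Working session

There is one attempt and no reset: what is moved stays moved. The work goes in short steps, each a Python script; the robot and the scene stay as the last script left them, time stands still between calls to the robot, and variables do not carry over. Pictures are saved under pics/ and viewed, and the job is handed in when it is done.

```bash
ls; mkdir -p pics
python3 - <<'E'
from rig import *
import cv2,numpy as np
np.set_printoptions(precision=4,suppress=True)
s=sense();print(s['time_s'],s['position'],s['finger_gap']);print(s['tcp_rot'])
for n in ['scene','top','wrist']:
    im,d=camera(n);cv2.imwrite(f'pics/{n}0.png',im[:,:,::-1]);np.savez(f'pics/{n}0.npz',im=im,d=d)
    print(n,camera_params(n))
E
```

```text
pics
0.0 [ 0.2681 -0.6189  0.2553] 0.085404749074987
[[-0.0009  0.9176  0.3976]
 [ 0.0018  0.3976 -0.9176]
 [-1.     -0.0001 -0.002 ]]
scene {'K': array([[425.2685,   0.    , 246.1478],
       [  0.    , 425.2685, 190.1604],
       [  0.    ,   0.    ,   1.    ]]), 'dist': array([-0.0586,  0.    ,  0.    ,  0.    ,  0.    ]), 'position': array([-0.0074, -0.0839,  0.6697]), 'rotation': array([[ 0.4898, -0.6012,  0.6314],
       [-0.8718, -0.3426,  0.35  ],
       [ 0.0059, -0.7219, -0.692 ]])}
top {'K': array([[483.3024,   0.    , 252.9993],
       [  0.    , 483.3024, 199.5194],
       [  0.    ,   0.    ,   1.    ]]), 'dist': array([-0.1951,  0.    ,  0.    ,  0.    ,  0.    ]), 'position': array([0.4225, 0.2299, 0.9197]), 'rotation': array([[-0.0175, -0.9931,  0.1157],
       [-0.9998,  0.0175, -0.0013],
       [-0.0008, -0.1157, -0.9933]])}
wrist {'K': array([[324.3255,   0.    , 255.1455],
       [  0.    , 324.3255, 192.6423],
       [  0.    ,   0.    ,   1.    ]]), 'dist': array([-0.0544,  0.    ,  0.    ,  0.    ,  0.    ]), 'tool_from_camera': array([[-0.0006, -0.3272,  0.9449, -0.1165],
       [-0.    , -0.9449, -0.3272,  0.0829],
       [ 1.    , -0.0002,  0.0006,  0.0004],
       [ 0.    ,  0.    ,  0.    ,  1.    ]])}
```

View pics/scene0.png

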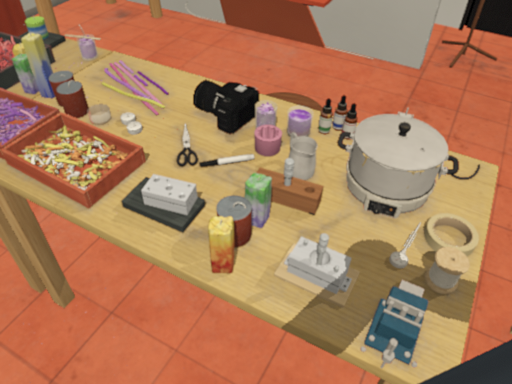

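View pics/top0.png

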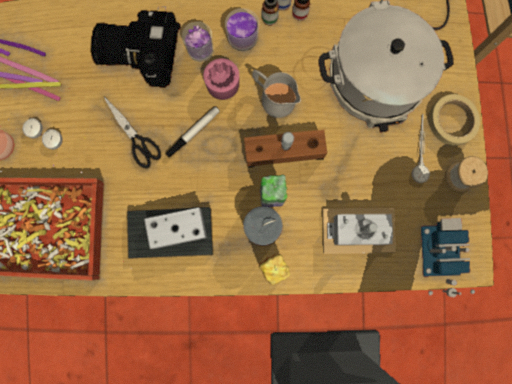

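View pics/wrist0.png

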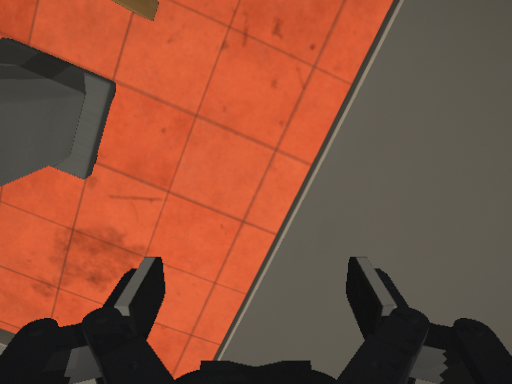

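The top view shows the cover on its dark stand at about (175,229) and the lower half with its pin at (360,229). The orange, brown and green candles are at (275,269), (263,225) and (274,189), and the pin block is at (285,147). I'll enlarge it for detail.

```bash
cat > h.py <<'E'
import numpy as np,cv2
def undist(P,uv):
    uv=np.asarray(uv,float).reshape(-1,1,2)
    n=cv2.undistortPoints(uv,P['K'],P['dist'])[:,0]
    return np.c_[n,np.ones(len(n))]
def campose(P,s=None):
    if 'position' in P: return np.array(P['rotation']),np.array(P['position'])
    T=np.array(P['tool_from_camera']);R=np.array(s['tcp_rot'])
    return R@T[:3,:3], R@T[:3,3]+np.array(s['position'])
def plane(P,uv,z,s=None):
    R,t=campose(P,s);d=undist(P,uv)@R.T
    return t+d*((z-t[2])/d[:,2])[:,None]
def proj(P,X,s=None):
    R,t=campose(P,s);rv=cv2.Rodrigues(R.T)[0]
    return cv2.projectPoints(np.asarray(X,float).reshape(-1,1,3),rv,-R.T@t,P['K'],P['dist'])[0][:,0]
def cloud(P,d,s=None):
    h,w=d.shape;v,u=np.mgrid[:h,:w];R,t=campose(P,s)
    n=undist(P,np.c_[u.ravel(),v.ravel()])
    X=(n*d.reshape(-1,1))@R.T+t
    return X.reshape(h,w,3)
E
python3 - <<'E'
import cv2,numpy as np
z=np.load('pics/top0.npz');im=z['im'][:,:,::-1]
cv2.imwrite('pics/tc1.png',cv2.resize(im[120:290,110:235],None,fx=4.5,fy=3.5,interpolation=cv2.INTER_CUBIC)[:, :] if 0 else cv2.resize(im[190:270,120:220],None,fx=7,fy=7,interpolation=cv2.INTER_CUBIC))
cv2.imwrite('pics/tc2.png',cv2.resize(im[120:290,235:405],None,fx=3.5,fy=3.5,interpolation=cv2.INTER_CUBIC))
from h import *
from rig import camera_params
X=cloud(camera_params('top'),z['d'])
np.set_printoptions(precision=3,suppress=True)
for n,(u,v) in dict(stand=(133,240),cover=(160,240),table=(225,240),orange=(275,269),brown=(250,225),green=(274,189),block=(250,155),pin=(288,139),low=(345,240),pintop=(371,229)).items(): print(n,X[v,u])
E
```

```text
stand [0.455 0.456 0.021]
cover [0.453 0.396 0.062]
table [0.453 0.283 0.002]
orange [0.4   0.195 0.126]
brown [0.476 0.235 0.08 ]
green [0.534 0.193 0.112]
block [0.607 0.233 0.047]
pin [0.621 0.167 0.109]
low [0.447 0.064 0.054]
pintop [0.463 0.03  0.113]
```

View pics/tc1.png

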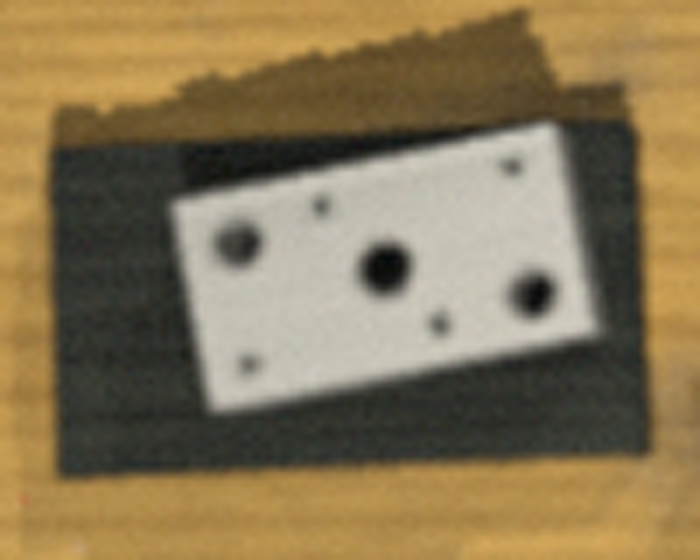

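View pics/tc2.png

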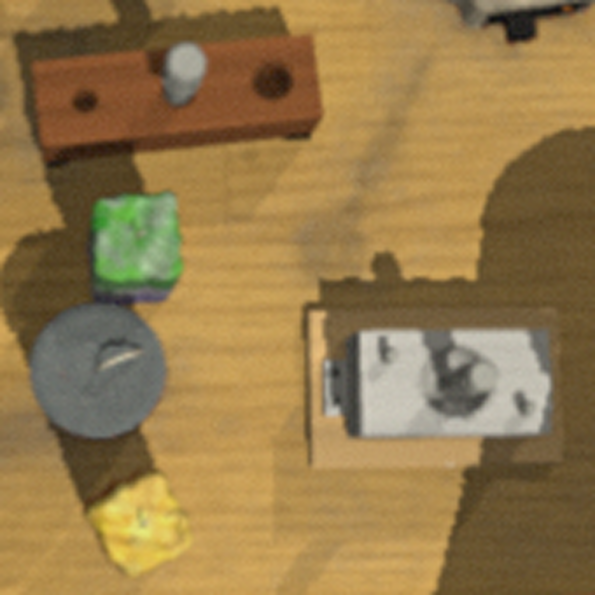

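The small hole is the left (+y) one, at about (259,149) in the full picture. The 20 mm hole is at (312,143), and the thick pin stands between them. I'll measure these points now, using both the top and scene views.

```bash
cat > m1.py <<'E'
import cv2,numpy as np
from h import *
from rig import camera_params
np.set_printoptions(precision=4,suppress=True)
def rect(xy):
    (c,sz,a)=cv2.minAreaRect((xy*1000).astype(np.float32)); b=cv2.boxPoints((c,sz,a))
    e=[b[1]-b[0],b[2]-b[1]]; l=max(e,key=np.linalg.norm); ang=np.degrees(np.arctan2(l[1],l[0]))
    return np.array(c)/1000,sorted(sz),ang%180
for cam in ['top','scene']:
    P=camera_params(cam);z=np.load(f'pics/{cam}0.npz');im=z['im'];X=cloud(P,z['d'])
    hsv=cv2.cvtColor(im,cv2.COLOR_RGB2HSV)
    def reg(x0,x1,y0,y1,z0,z1): return (X[...,0]>x0)&(X[...,0]<x1)&(X[...,1]>y0)&(X[...,1]<y1)&(X[...,2]>z0)&(X[...,2]<z1)
    for n,r,zz in [('cover',(.38,.53,.31,.47,.055,.07),.062),('lower',(.40,.52,-.04,.1,.05,.06),.055),('block',(.57,.67,.06,.26,.042,.054),.048),('stand',(.38,.53,.28,.5,.015,.028),.022),
        ('orange',(.36,.44,.15,.24,.095,.14),.12),('green',(.50,.57,.15,.23,.095,.13),.115),('brown',(.43,.52,.17,.26,.07,.095),.082)]:
        m=reg(*r).astype(np.uint8);m=cv2.morphologyEx(m,cv2.MORPH_CLOSE,np.ones((5,5)))
        c=cv2.findContours(m,cv2.RETR_EXTERNAL,cv2.CHAIN_APPROX_NONE)[0];
        if not c: print(cam,n,'none');continue
        c=max(c,key=cv2.contourArea)
        xyz=plane(P,c[:,0],zz)
        print(cam,n,rect(xyz[:,:2]),'zmed',np.median(X[m>0][:,2]),m.sum())
    # pins
    for n,r,zt in [('pin',(.42,.50,-.01,.07,.098,.15),.136),('thick',(.58,.66,.12,.2,.085,.12),.110)]:
        m=reg(*r);p=X[m];print(cam,n,m.sum(),p.mean(0) if len(p) else '',np.percentile(p[:,2],[5,50,95]) if len(p) else '')
        if len(p):
            v,u=np.nonzero(m);print('   px',u.min(),u.max(),v.min(),v.max())
E
python3 m1.py
```

```text
top cover (array([0.4739, 0.3697]), [54.90885543823242, 100.49341583251953], np.float32(100.93623)) zmed 0.06157301973633156 1635
top lower (array([0.4661, 0.0277]), [54.02985382080078, 100.73717498779297], np.float32(90.193535)) zmed 0.05469693879485471 1308
top block (array([0.624 , 0.1667]), [47.8548469543457, 148.9995574951172], np.float32(95.48134)) zmed 0.047529342048574286 1779
top stand (array([0.4676, 0.3872]), [90.36129760742188, 161.46910095214844], np.float32(91.89804)) zmed 0.021618314185207654 2367
top orange (array([0.3988, 0.1957]), [42.06462478637695, 42.09711837768555], np.float32(27.142195)) zmed 0.11704689094992093 606
top green (array([0.5357, 0.1947]), [43.310394287109375, 43.929107666015625], np.float32(2.8216896)) zmed 0.11098996850405979 628
top brown (array([0.4833, 0.2118]), [65.72432708740234, 84.20751190185547], np.float32(171.2937)) zmed 0.08155438513511709 1248
top pin 87 [0.4656 0.0287 0.1112] [0.101  0.1128 0.1151]
   px 366 377 223 232
top thick 137 [0.6226 0.1683 0.1056] [0.0894 0.1082 0.1107]
   px 281 293 132 145
scene cover (array([0.4724, 0.3663
[... 342 characters left out ...]
446774381838 858
scene stand (array([0.4662, 0.3832]), [93.62572479248047, 163.08651733398438], np.float32(91.866554)) zmed 0.019887550273925525 1240
scene orange (array([0.3906, 0.1863]), [42.73741149902344, 56.4882926940918], np.float32(29.663958)) zmed 0.11456173075414455 593
scene green (array([0.5264, 0.186 ]), [47.11929702758789, 54.9210205078125], np.float32(1.0008516)) zmed 0.10903796535540311 441
scene brown (array([0.4856, 0.2066]), [72.20409393310547, 92.74365234375], np.float32(171.27452)) zmed 0.07986079367408894 931
scene pin 91 [0.4643 0.0266 0.1086] [0.0998 0.1104 0.1134]
   px 319 328 234 245
scene thick 116 [0.6216 0.1637 0.1006] [0.0873 0.1037 0.1089]
   px 285 294 158 172
```

Run:
```python
import cv2,numpy as np
im=np.load('pics/top0.npz')['im'][:,:,::-1]
cv2.imwrite('pics/tc3.png',cv2.resize(im[200:260,315:405],None,fx=8,fy=8,interpolation=cv2.INTER_CUBIC))
im=np.load('pics/scene0.npz')['im'][:,:,::-1]
cv2.imwrite('pics/sc1.png',cv2.resize(im[150:305,200:365],None,fx=3.8,fy=3.8,interpolation=cv2.INTER_CUBIC))
```

```text
(no output)
```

View pics/tc3.png

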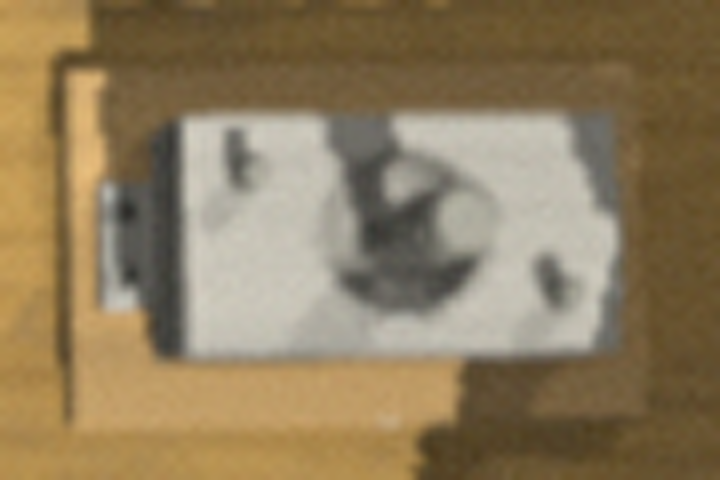

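View pics/sc1.png

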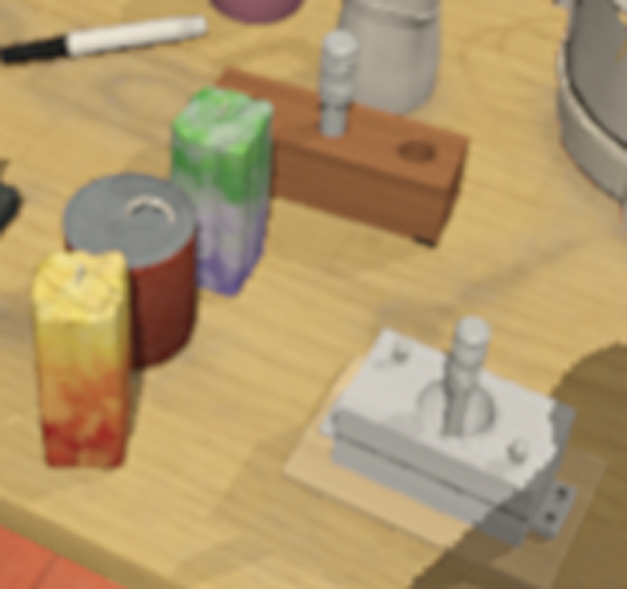

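Measured sizes match the given ones to within a few mm: cover 55×100, lower half 54×101, block 48×149. The one surprise is that the pin's top is at z≈0.115, so its foot is at about 0.015. Next I'll check reach, then hover over the pin and take a wrist picture.

```bash
cat >> h.py <<'E'
def Rd(yaw,sign=1):
    z=sign*np.array([np.cos(yaw),np.sin(yaw),0]);x=np.array([0,0,-1.]);return np.c_[x,np.cross(z,x),z]
E
python3 - <<'E'
from rig import *
from h import *
np.set_printoptions(precision=3,suppress=True)
P=camera_params('top');print('hole px->',plane(P,[(259.3,148.9),(312.4,143)],.048))
for sg in (1,-1):
  for n,p,y in [('pinlow',(.466,.028,.101),0),('pinhi',(.466,.028,.26),0),('hole',(.619,.216,.096),np.radians(5.3)),('holehi',(.619,.216,.26),np.radians(5.3)),('cov',(.4735,.369,.051),np.radians(10.9)),('covhi',(.4735,.369,.26),np.radians(10.9)),('low',(.466,.028,.26),0),('low2',(.466,.028,.106),0)]:
    print(sg,n,inverse_kinematics(np.array(p),Rd(y,sg)))
movep(np.array([.466,.028,.24]),Rd(0,1))
command_gripper(.045)
s=sense();im,d=camera('wrist');cv2.imwrite('pics/w1.png',im[:,:,::-1]);np.savez('pics/w1.npz',im=im,d=d,position=s['position'],tcp_rot=s['tcp_rot'])
print(s['time_s'],s['position'],s['wrist_force'])
E
```

```text
hole px-> [[0.618 0.216 0.048]
 [0.627 0.117 0.048]]
1 pinlow [ 0.371  0.423 -0.634  2.133  0.388  0.699 -0.523]
1 pinhi [ 0.518  0.193 -0.749  1.97   0.153  1.034 -0.3  ]
1 hole [ 0.093  0.724 -0.734  1.689  0.574  0.956 -0.766]
1 holehi [ 0.195  0.593 -0.909  1.543  0.484  1.245 -0.695]
1 cov [-0.198  0.726 -0.751  1.847  0.657  0.835 -1.095]
1 covhi [-0.045  0.517 -0.969  1.675  0.453  1.193 -0.935]
1 low [ 0.518  0.193 -0.749  1.97   0.153  1.034 -0.3  ]
1 low2 [ 0.379  0.415 -0.642  2.129  0.38   0.71  -0.516]
-1 pinlow [ 0.744  0.659 -1.177  2.116  0.795  0.914  2.242]
-1 pinhi [ 0.911  0.376 -1.293  1.956  0.405  1.112  2.591]
-1 hole [ 0.317  0.952 -1.186  1.677  0.946  1.197  2.121]
-1 holehi [ 0.318  0.718 -1.179  1.536  0.673  1.344  2.306]
-1 cov [ 0.035  0.968 -1.187  1.835  1.022  1.108  1.785]
-1 covhi [ 0.059  0.615 -1.175  1.67   0.592  1.263  2.092]
-1 low [ 0.911  0.376 -1.293  1.956  0.405  1.112  2.591]
-1 low2 [ 0.746  0.646 -1.176  2.113  0.777  0.915  2.257]
3.0333 [0.466 0.028 0.24 ] [-0.057  0.454 -0.403]
```

View pics/w1.png

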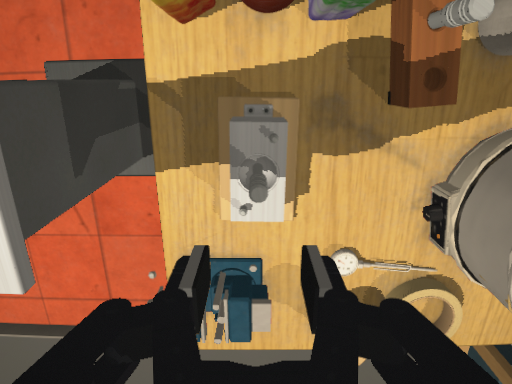

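The wrist picture shows the lower half around (258,170), with the pin top near (259,190), between the jaws. The dowels are near (271,133) and (245,209). I'll measure these from this view.

Run:
```python
from rig import camera_params
from h import *
from m1 import rect
P=camera_params('wrist');z=np.load('pics/w1.npz');s=z;im=z['im']
X=cloud(P,z['d'],s)
def reg(x0,x1,y0,y1,z0,z1): return (X[...,0]>x0)&(X[...,0]<x1)&(X[...,1]>y0)&(X[...,1]<y1)&(X[...,2]>z0)&(X[...,2]<z1)
m=reg(.4,.52,-.05,.11,.049,.061).astype(np.uint8);m=cv2.morphologyEx(m,cv2.MORPH_CLOSE,np.ones((5,5)))
c=max(cv2.findContours(m,cv2.RETR_EXTERNAL,cv2.CHAIN_APPROX_NONE)[0],key=cv2.contourArea)
print('lower',rect(plane(P,c[:,0],.055,s)[:,:2]))
m=reg(.42,.51,-.01,.07,.105,.13);p=X[m];v,u=np.nonzero(m)
print('pin top',p.mean(0),p[:,:2].min(0),p[:,:2].max(0),m.sum(),u.min(),u.max(),v.min(),v.max())
for zz,a in [(.06,.072)]:
  for q in [(.43,.466,0.,.0),]:pass
m=reg(.43,.51,.045,.085,.061,.075);print('dowel+',X[m].mean(0),m.sum());m=reg(.43,.51,-.03,.01,.061,.075);print('dowel-',X[m].mean(0),m.sum())
cv2.imwrite('pics/w1c.png',cv2.resize(im[100:230,205:310,::-1],None,fx=5.5,fy=4.5*1,interpolation=cv2.INTER_CUBIC))
```

```text
top cover (array([0.4739, 0.3697]), [54.90885543823242, 100.49341583251953], np.float32(100.93623)) zmed 0.06157301973633156 1635
top lower (array([0.4661, 0.0277]), [54.02985382080078, 100.73717498779297], np.float32(90.193535)) zmed 0.05469693879485471 1308
top block (array([0.624 , 0.1667]), [47.8548469543457, 148.9995574951172], np.float32(95.48134)) zmed 0.047529342048574286 1779
top stand (array([0.4676, 0.3872]), [90.36129760742188, 161.46910095214844], np.float32(91.89804)) zmed 0.021618314185207654 2367
top orange (array([0.3988, 0.1957]), [42.06462478637695, 42.09711837768555], np.float32(27.142195)) zmed 0.11704689094992093 606
top green (array([0.5357, 0.1947]), [43.310394287109375, 43.929107666015625], np.float32(2.8216896)) zmed 0.11098996850405979 628
top brown (array([0.4833, 0.2118]), [65.72432708740234, 84.20751190185547], np.float32(171.2937)) zmed 0.08155438513511709 1248
top pin 87 [0.4656 0.0287 0.1112] [0.101  0.1128 0.1151]
   px 366 377 223 232
top thick 137 [0.6226 0.1683 0.1056] [0.0894 0.1082 0.1107]
   px 281 293 132 145
scene cover (array([0.4724, 0.3663
[... 589 characters left out ...]
8)) zmed 0.11456173075414455 593
scene green (array([0.5264, 0.186 ]), [47.11929702758789, 54.9210205078125], np.float32(1.0008516)) zmed 0.10903796535540311 441
scene brown (array([0.4856, 0.2066]), [72.20409393310547, 92.74365234375], np.float32(171.27452)) zmed 0.07986079367408894 931
scene pin 91 [0.4643 0.0266 0.1086] [0.0998 0.1104 0.1134]
   px 319 328 234 245
scene thick 116 [0.6216 0.1637 0.1006] [0.0873 0.1037 0.1089]
   px 285 294 158 172
lower (array([0.4674, 0.0265]), [53.84177780151367, 100.38435363769531], np.float32(89.26297))
pin top [0.4672 0.027  0.112 ] [0.4598 0.0181] [0.4744 0.0339] 314 249 267 182 202
dowel+ [0.4817 0.0622 0.0646] 64
dowel- [ 0.4531 -0.009   0.0645] 54
```

View pics/w1c.png

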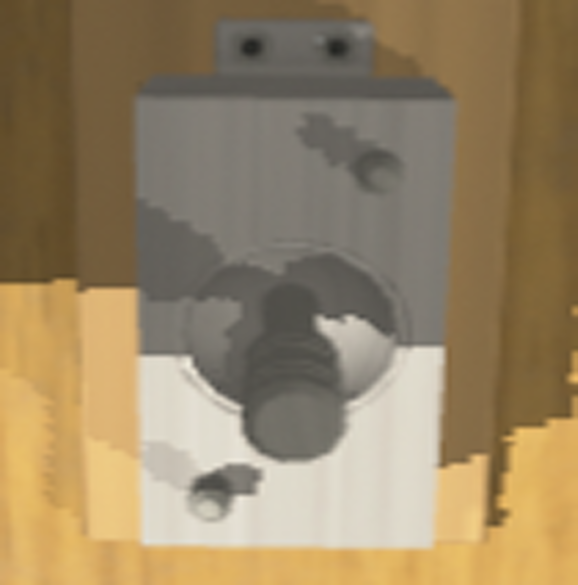

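Wrist measurement of the lower half: centre (0.4674, 0.0265), yaw ≈ -0.7°. The dowel midpoint agrees, and the pin is on the centre. Now I'll grip the pin and pull it straight up.

```bash
sed -i 's/^for cam in/if __name__=="__main__":\n  for cam in/; ' m1.py
python3 - <<'E'
t=open('m1.py').read().split('if __name__=="__main__":')[0];open('m1.py','w').write(t)
from rig import *
from h import *
np.set_printoptions(precision=4,suppress=True)
move_l(np.array([.467,.027,.102]),Rd(0,1),feed=.12)
s=sense();print(s['time_s'],s['position'],s['wrist_force'])
command_gripper(0.0,50)
s=sense();print(s['time_s'],s['position'],s['wrist_force'],s['finger_gap'])
move_l(np.array([.467,.027,.15]),feed=.08)
s=sense();print(s['time_s'],s['wrist_force'],s['finger_gap'])
move_l(np.array([.467,.027,.27]),feed=.2)
s=sense();print(s['time_s'],s['wrist_force'],s['finger_gap'])
E
```

```text
4.3833 [0.4675 0.0271 0.1026] [-0.2214 -0.1669  1.1501]
4.7583 [0.4676 0.027  0.1026] [ 0.0471 -1.052   4.3282] 0.014801685315574983
5.5083 [-0.3668  0.0375  0.4899] 0.014497298336571297
6.2583 [-0.2312 -0.4817 -0.6778] 0.014841518433272539
```

The pin is held (gap 14.8 mm). I'll carry it above its hole and look.

Run:
```python
from rig import *
from h import *
np.set_printoptions(precision=4,suppress=True)
movep(np.array([.6185,.216,.26]),Rd(np.radians(5.3),1))
move_l(np.array([.6185,.216,.205]),feed=.15)
s=sense();im,d=camera('wrist');cv2.imwrite('pics/w2.png',im[:,:,::-1]);np.savez('pics/w2.npz',im=im,d=d,position=s['position'],tcp_rot=s['tcp_rot'])
print(s['time_s'],s['position'],s['wrist_force'],s['finger_gap'])
cv2.imwrite('pics/w2c.png',cv2.resize(im[150:280,190:320,::-1],None,fx=4.5,fy=4.5,interpolation=cv2.INTER_CUBIC))
P=camera_params('wrist')
print(proj(P,[(.6185,.216,.205-.087),(.6185,.216,.048)],s))
```

```text
7.7333 [0.6188 0.2152 0.2057] [ 0.5662 -0.8402 -0.8935] 0.01434265720750936
[[256.6835 209.2669]
 [256.2407 179.4025]]
```

View pics/w2.png

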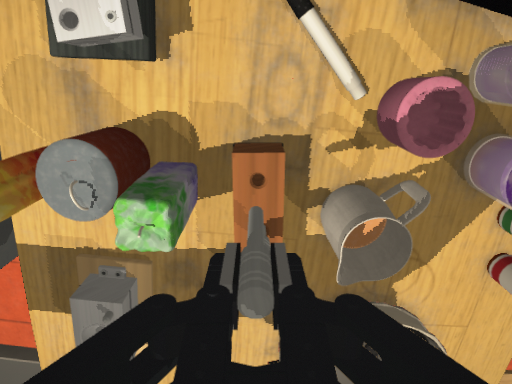

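View pics/w2c.png

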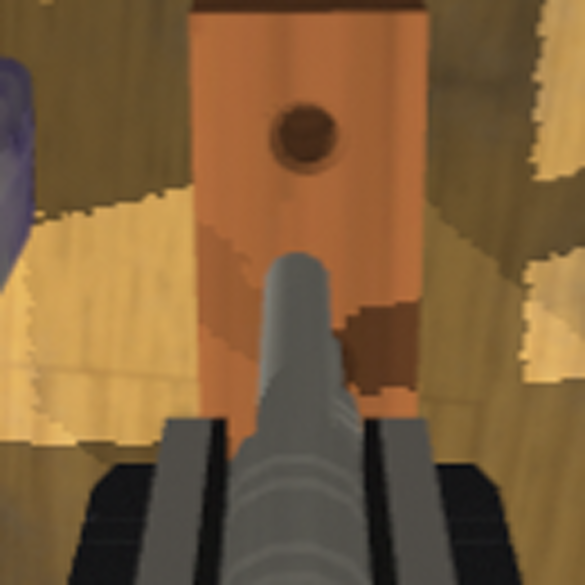

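The foot's near rim is around (256,206) and the hole mouth is at (257.6,180), so they are nearly lined up in the jaw direction. I'll measure the hole, and the pin's axis from the depth.

Run:
```python
from rig import camera_params,camera
from h import *
np.set_printoptions(precision=4,suppress=True)
P=camera_params('wrist');z=np.load('pics/w2.npz');im=z['im'];X=cloud(P,z['d'],z)
g=cv2.cvtColor(im,cv2.COLOR_RGB2GRAY)
m=(X[...,2]<.06)&(X[...,2]>.0);sub=np.zeros_like(g);sub[165:196,243:275]=1
for th in (55,65,75,85):
    c=cv2.findContours(((g<th)&(sub>0)).astype(np.uint8),cv2.RETR_EXTERNAL,cv2.CHAIN_APPROX_NONE)[0]
    c=max(c,key=cv2.contourArea);e=cv2.fitEllipse(c) if len(c)>5 else None
    print(th,e,plane(P,[e[0]],.048,z) if e else '')
t=z['position'];R=z['tcp_rot']
T=(X-t)@R  # tool coords
for a,b in [(.03,.045),(.045,.055),(.055,.065),(.065,.075),(.075,.082),(.082,.09)]:
    m=(T[...,0]>a)&(T[...,0]<b)&(abs(T[...,1])<.02)&(abs(T[...,2])<.014)&(z['d']>0)
    p=T[m];
    if len(p)>5: print(a,len(p),'y max(near side)',np.percentile(p[:,1],[90,98]),'z mid',(p[:,2].min()+p[:,2].max())/2,p[:,2].max()-p[:,2].min())
# edges by row in image
for v in range(208,245,6):
    row=g[v,235:280].astype(int);print(v,row.tolist()[5:40:1])
ax=np.array([(x,0,0) for x in (.03,.045,.055,.065,.075,.087)])@R.T+t
print(proj(P,ax,z))
```

```text
55 ((257.429443359375, 179.69720458984375), (10.074322700500488, 10.880102157592773), 37.16924285888672) [[0.6196 0.2158 0.048 ]]
65 ((257.46575927734375, 179.4346160888672), (11.163962364196777, 11.776066780090332), 18.33291244506836) [[0.6196 0.2161 0.048 ]]
75 ((256.9068908691406, 180.07579040527344), (11.752755165100098, 14.026375770568848), 43.98310089111328) [[0.6191 0.2154 0.048 ]]
85 ((256.87420654296875, 180.19287109375), (13.621238708496094, 14.940762519836426), 38.5576286315918) [[0.6191 0.2153 0.048 ]]
0.03 159 y max(near side) [0.0041 0.0044] z mid -0.0011124867412180162 0.009434994025952957
0.045 126 y max(near side) [0.0039 0.0043] z mid -0.0008175432290525497 0.00931516267375911
0.055 111 y max(near side) [0.0039 0.0041] z mid -0.0011042274668519323 0.009152879987077601
0.065 89 y max(near side) [0.0039 0.0042] z mid -0.0007504215746216905 0.00892321711301812
0.075 61 y max(near side) [0.0041 0.0043] z mid -0.0007279350766712059 0.009179230076253705
0.082 39 y max(near side) [0.0038 0.004 ] z mid -0.0007173025990153451 0.00939533047304968
208 [104, 105, 105, 109, 111,
[... 521 characters left out ...]
115, 106, 97, 90, 85, 82, 83, 84, 83, 84, 83, 83, 84, 88, 90, 86, 72, 55, 56, 61, 62, 62, 61, 62, 63, 63]
232 [114, 116, 116, 117, 117, 115, 116, 119, 122, 111, 102, 92, 82, 82, 82, 83, 84, 83, 84, 83, 84, 83, 86, 90, 91, 84, 65, 49, 52, 59, 62, 62, 63, 63, 62]
238 [114, 116, 117, 118, 116, 116, 119, 111, 86, 82, 81, 82, 82, 82, 82, 84, 83, 84, 84, 84, 85, 83, 84, 91, 93, 88, 86, 86, 95, 104, 105, 106, 107, 107, 107]
244 [69, 114, 117, 117, 116, 116, 108, 86, 82, 82, 82, 82, 82, 82, 83, 83, 84, 83, 85, 84, 83, 82, 81, 85, 89, 84, 90, 100, 101, 96, 81, 17, 18, 18, 51]
[[257.7112 253.0971]
 [257.5024 239.5303]
 [257.3801 231.6001]
 [257.2694 224.4165]
 [257.1685 217.8799]
 [257.0587 210.7741]]
```

In tool coordinates the pin axis sits at about y=-0.9 mm, z=-0.8 mm, and it is vertical. The hole is at (0.6193,0.2156), which agrees with the top view to about 1 mm. I'll correct for the offset and insert with a force guard.

Run:
```python
from rig import *
from h import *
np.set_printoptions(precision=4,suppress=True)
tgt=np.array([.6200,.2166])
c=np.r_[tgt,.145];move_l(c,feed=.1);sleep(.15)
s=sense();p=np.array(s['position']);print(s['time_s'],p,s['wrist_force'])
e=np.clip(tgt-p[:2],-.002,.002)
c[:2]=tgt+e
hit=move_l(np.r_[c[:2],.097],feed=.04,until_force=12)
s=sense();print(s['time_s'],hit,s['position'],s['wrist_force'],s['ft_torque'],s['finger_gap'])
```

```text
8.6833 [0.6204 0.2169 0.1458] [ 1.0145  0.2626 -0.9514]
10.0333 False [0.6201 0.2166 0.0985] [ 0.1398 -1.0111  6.4212] [-0.2394  0.0692  0.0391] 0.014675144524471604
```

Run:
```python
from rig import *
from h import *
np.set_printoptions(precision=4,suppress=True)
s=sense();p=np.array(s['position'])
hit=move_l(np.r_[.6200,.2164,.090],feed=.03,until_force=15)
s=sense();print(s['time_s'],hit,s['position'],s['wrist_force'],s['finger_gap'])
command_gripper(.04)
s=sense();print(s['time_s'],s['position'],s['wrist_force'],s['finger_gap'])
im,d=camera('scene');cv2.imwrite('pics/s2.png',cv2.resize(im[130:260,200:350,::-1],None,fx=4,fy=4,interpolation=cv2.INTER_CUBIC))
move_l(np.r_[.6200,.2166,.24],feed=.2)
s=sense();im,d=camera('wrist');cv2.imwrite('pics/w3.png',im[:,:,::-1]);np.savez('pics/w3.npz',im=im,d=d,position=s['position'],tcp_rot=s['tcp_rot'])
P=camera_params('wrist');X=cloud(P,d,s)
m=(abs(X[...,0]-.619)<.02)&(abs(X[...,1]-.216)<.02)&(X[...,2]>.06)&(X[...,2]<.14)
p=X[m];q=p[p[:,2]>np.percentile(p[:,2],95)-.004];print('pin top',np.percentile(p[:,2],[50,90,95,99]),q.mean(0))
m=(abs(X[...,0]-.623)<.02)&(abs(X[...,1]-.166)<.02)&(X[...,2]>.09)&(X[...,2]<.14)
p=X[m];print('thick top',np.percentile(p[:,2],[50,90,95,99]));print(s['time_s'])
```

```text
10.2417 True [0.6204 0.2169 0.0985] [-1.0486 -1.927   7.7597] 0.014473187719993681
10.6083 [0.6206 0.2167 0.0969] [-0.4504  0.0834  1.0054] 0.039917306789072536
pin top [0.1074 0.1094 0.1095 0.1101] [0.6205 0.2167 0.1084]
thick top [0.1081 0.1095 0.1097 0.1101]
11.525
```

View pics/w3.png

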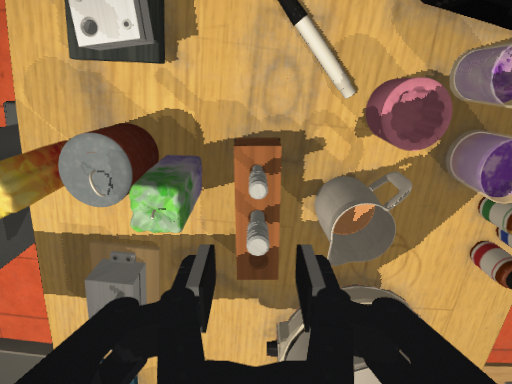

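View pics/s2.png

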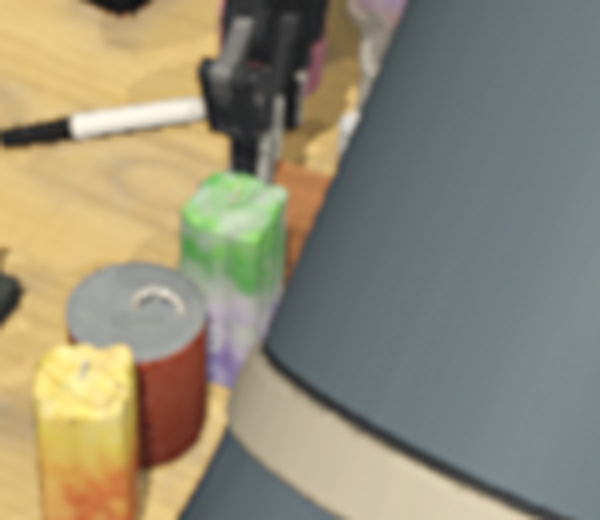

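The pin's top is at z=0.110, exactly the expected height for fully down (10 + 100 mm). It stands upright in the end hole at (257,183). Now I'll hover over the cover.

Run:
```python
from rig import *
from h import *
from m1 import rect
np.set_printoptions(precision=4,suppress=True)
movep(np.array([.473,.369,.19]),Rd(np.radians(10.9),1))
command_gripper(.085);
s=sense();im,d=camera('wrist');cv2.imwrite('pics/w4.png',im[:,:,::-1]);np.savez('pics/w4.npz',im=im,d=d,position=s['position'],tcp_rot=s['tcp_rot'])
P=camera_params('wrist');X=cloud(P,d,s)
m=((abs(X[...,0]-.473)<.07)&(abs(X[...,1]-.369)<.08)&(X[...,2]>.055)&(X[...,2]<.07)).astype(np.uint8)
m=cv2.morphologyEx(m,cv2.MORPH_CLOSE,np.ones((9,9)))
c=max(cv2.findContours(m,cv2.RETR_EXTERNAL,cv2.CHAIN_APPROX_NONE)[0],key=cv2.contourArea)
print('cover',rect(plane(P,c[:,0],.062,s)[:,:2]),np.median(X[m>0][:,2]))
print(s['time_s'],s['position'],s['finger_gap'],s['wrist_force'])
```

```text
cover (array([0.4752, 0.3701]), [53.8303337097168, 99.90583038330078], np.float32(100.89255)) 0.06090435256209807
12.9667 [0.4732 0.3688 0.1901] 0.0850342131933474 [ 0.482  -0.467   0.1032]
```

View pics/w4.png

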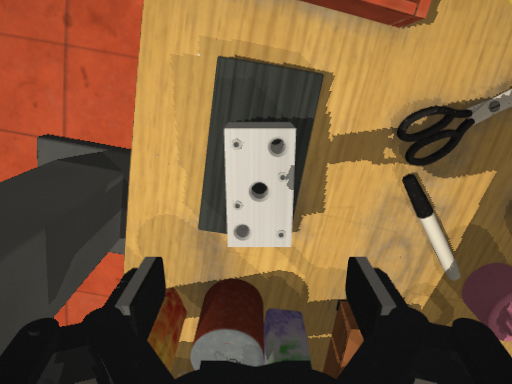

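The cover measures 53.8×99.9 mm, centred at (0.475,0.370) with yaw 10.9°, matching the top view. I'll grip it and lift.

Run:
```python
from rig import *
from h import *
np.set_printoptions(precision=4,suppress=True)
R=Rd(np.radians(10.9),1)
move_l(np.array([.475,.370,.050]),R,feed=.12)
s=sense();print(s['time_s'],s['position'],s['wrist_force'])
command_gripper(0.0,90)
s=sense();print(s['time_s'],s['position'],s['wrist_force'],s['finger_gap'])
move_l(np.array([.475,.370,.075]),R,feed=.06);sleep(.1)
s=sense();print(s['time_s'],s['position'],s['wrist_force'],s['ft_torque'],s['finger_gap'])
move_l(np.array([.475,.370,.225]),R,feed=.2);sleep(.1)
s=sense();print(s['time_s'],s['position'],s['wrist_force'],s['ft_torque'],s['finger_gap'])
im,d=camera('wrist');cv2.imwrite('pics/w5.png',im[:,:,::-1]);np.savez('pics/w5.npz',im=im,d=d,position=s['position'],tcp_rot=s['tcp_rot'])
P=camera_params('wrist');T=(cloud(P,d,s)-s['position'])@s['tcp_rot']
m=(abs(T[...,2])<.04)&(abs(T[...,1])<.08)&(T[...,0]>-.03)&(T[...,0]<.03)&(d>0)&(cv2.cvtColor(im,cv2.COLOR_RGB2GRAY)>80)
p=T[m];A=np.c_[p[:,1:],np.ones(len(p))]
for _ in range(4):
    k=np.linalg.lstsq(A,p[:,0],rcond=None)[0];r=p[:,0]-A@k;g=abs(r)<.002;A=A[g];p=p[g]
print('top plane in tool',k,len(p),p[:,1].min(),p[:,1].max(),p[:,2].min(),p[:,2].max())
```

```text
14.3333 [0.4754 0.3705 0.0508] [ 1.0235  0.4407 -0.499 ]
14.7333 [0.4757 0.3705 0.0511] [ 0.4311 -0.094   5.7955] 0.05275763010514379
15.4 [0.4748 0.3696 0.0746] [-0.1658  0.1919 -5.0737] [-0.0259  0.0084  0.0056] 0.05287193358484603
16.4 [0.4744 0.3691 0.2231] [-0.1057  1.0566 -4.9633] [0.0359 0.002  0.0304] 0.05283239232527606
top plane in tool [ 0.0378  0.0138 -0.0094] 8876 -0.035488772571046094 0.049586280000096336 -0.028536008914050115 0.025850485052576897
```

View pics/w5.png

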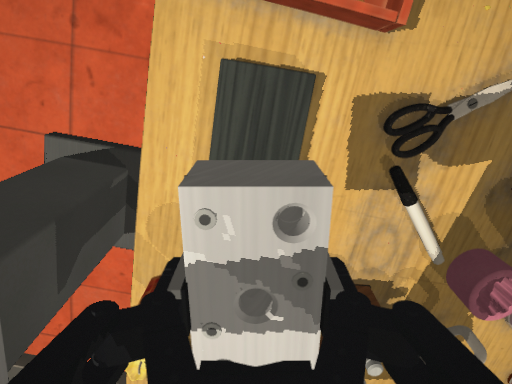

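The cover is held with about 5 N of weight. The top-plane fit shows a slope of 0.038 along tool y. I'll check whether that slope is camera bias by fitting the same plane while the cover lay on the stand.

```bash
cat >> h.py <<'E'
def topplane(P,z,x0,x1):
    im,d=z['im'],z['d'];T=(cloud(P,d,z)-z['position'])@z['tcp_rot']
    m=(abs(T[...,2])<.04)&(abs(T[...,1])<.08)&(T[...,0]>x0)&(T[...,0]<x1)&(d>0)&(cv2.cvtColor(im,cv2.COLOR_RGB2GRAY)>80)
    p=T[m];A=np.c_[p[:,1:],np.ones(len(p))]
    for _ in range(6):
        k=np.linalg.lstsq(A,p[:,0],rcond=None)[0];r=p[:,0]-A@k;g=abs(r)<.002;A=A[g];p=p[g]
    return k,len(p),p[:,1:].min(0),p[:,1:].max(0)
E
python3 - <<'E'
from rig import camera_params
from h import *
np.set_printoptions(precision=4,suppress=True)
P=camera_params('wrist')
z=np.load('pics/w4.npz');print('stand',topplane(P,z,.115,.14))
z=np.load('pics/w5.npz');print('held',topplane(P,z,-.03,.02)); print(z['tcp_rot'])
z=np.load('pics/w4.npz');print(z['tcp_rot'])
z=np.load('pics/w1.npz');print('lower',topplane(P,z,.175,.2))
E
```

```text
stand (array([ 0.0009, -0.    ,  0.1291]), 7348, array([-0.0503, -0.0248]), array([0.0502, 0.0293]))
held (array([ 0.0208,  0.0102, -0.0096]), 11552, array([-0.0355, -0.0287]), array([0.0496, 0.0259]))
[[-0.0026 -0.1892  0.9819]
 [-0.0022  0.9819  0.1892]
 [-1.     -0.0017 -0.003 ]]
[[ 0.0001 -0.1887  0.982 ]
 [ 0.0001  0.982   0.1887]
 [-1.      0.      0.0001]]
lower (array([0.0015, 0.0001, 0.1861]), 4044, array([-0.0525, -0.0259]), array([0.0486, 0.0286]))
```

```bash
cat >> h.py <<'E'
def ranplane(P,z,x0,x1,y0=-.03,y1=.048,zw=.022,tol=.0008):
    im,d=z['im'],z['d'];T=(cloud(P,d,z)-z['position'])@z['tcp_rot']
    m=(abs(T[...,2])<zw)&(T[...,1]>y0)&(T[...,1]<y1)&(T[...,0]>x0)&(T[...,0]<x1)&(d>0)
    p=T[m];rng=np.random.default_rng(0);best=None
    for _ in range(400):
        q=p[rng.choice(len(p),3,False)];A=np.c_[q[:,1:],np.ones(3)]
        if abs(np.linalg.det(A))<1e-5: continue
        k=np.linalg.solve(A,q[:,0]);g=abs(p[:,0]-np.c_[p[:,1:],np.ones(len(p))]@k)<tol
        if best is None or g.sum()>best.sum(): best=g
    p2=p[best];k=np.linalg.lstsq(np.c_[p2[:,1:],np.ones(len(p2))],p2[:,0],rcond=None)[0]
    return k,best.sum(),len(p),p2[:,1:].min(0),p2[:,1:].max(0)
E
python3 - <<'E'
from rig import camera_params
from h import *
np.set_printoptions(precision=4,suppress=True)
P=camera_params('wrist')
z=np.load('pics/w5.npz')
print(ranplane(P,z,-.03,.02));print(ranplane(P,z,-.03,.02,y0=.0));print(ranplane(P,z,-.03,.02,zw=.012))
z=np.load('pics/w4.npz');print('stand',ranplane(P,z,.115,.14))
E
```

```text
(array([ 0.0026,  0.0058, -0.0098]), np.int64(14348), 19301, array([-0.03 , -0.022]), array([0.048, 0.022]))
(array([-0.0007,  0.0061, -0.0098]), np.int64(9629), 13075, array([ 0.   , -0.022]), array([0.048, 0.022]))
(array([ 0.0014,  0.0076, -0.0098]), np.int64(7863), 10347, array([-0.03 , -0.012]), array([0.048, 0.012]))
stand (array([0.0011, 0.0063, 0.1291]), np.int64(3572), 4936, array([-0.03 , -0.022]), array([0.0478, 0.022 ]))
```

The cover is level with the tool: the slope is about 0.003, and the rest is the same camera bias seen on the stand. I'll carry it on a straight line with the underside at about 0.195, over the 129 mm candles, and hover above the lower half.

Run:
```python
from rig import *
from h import *
from m1 import rect
np.set_printoptions(precision=4,suppress=True)
R=Rd(np.radians(-.6),1)
move_l(np.array([.468,.0275,.225]),R,feed=.17);sleep(.2)
s=sense();print(s['time_s'],s['position'],s['wrist_force'],s['finger_gap'])
move_l(np.array([.468,.0275,.125]),R,feed=.1);sleep(.3)
s=sense();print(s['time_s'],s['position'],s['wrist_force'],s['ft_torque'],s['finger_gap']);print(s['tcp_rot'])
for n in ('top','scene','wrist'):
    im,d=camera(n);cv2.imwrite(f'pics/{n}6.png',im[:,:,::-1]);np.savez(f'pics/{n}6.npz',im=im,d=d,position=s['position'],tcp_rot=s['tcp_rot'])
print('tilt',ranplane(camera_params('wrist'),np.load('pics/wrist6.npz'),-.03,.02))
```

```text
18.8167 [0.468 0.028 0.225] [ 0.1385  0.4639 -4.7067] 0.053000478169995105
20.2667 [0.4682 0.0274 0.1253] [-0.3176  0.3277 -5.394 ] [ 0.0061 -0.0255  0.0166] 0.05305765392251276
[[ 0.0008  0.0107  0.9999]
 [-0.0002  0.9999 -0.0107]
 [-1.     -0.0001  0.0008]]
tilt (array([ 0.0005,  0.0038, -0.0099]), np.int64(14419), 19352, array([-0.03 , -0.022]), array([0.048, 0.022]))
```

View pics/top6.png

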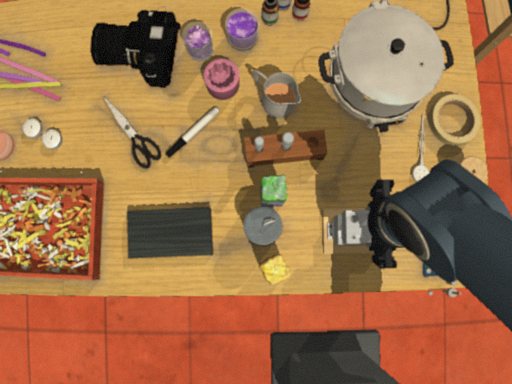

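View pics/scene6.png

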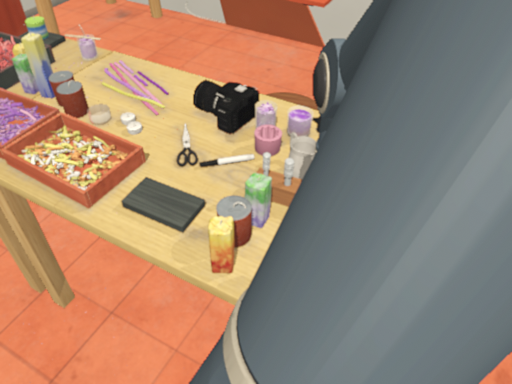

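View pics/wrist6.png

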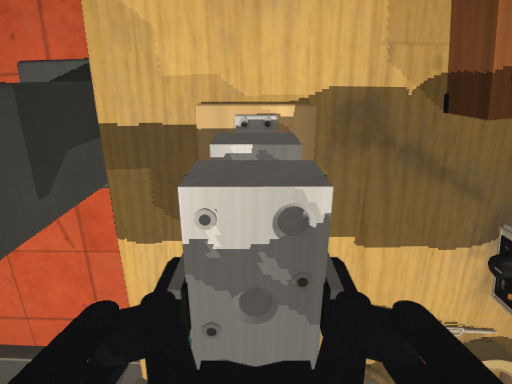

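The cover hangs over the lower half, and the candles and pins appear unmoved. In the wrist view, the lower half's +y end shows beyond the cover (its edge at v≈146, u 210–301), so I can compare the two directly.

Run:
```python
from rig import camera_params
from h import *
np.set_printoptions(precision=4,suppress=True)
P=camera_params('wrist');z=np.load('pics/wrist6.npz');X=cloud(P,z['d'],z);im=z['im']
T=(X-z['position'])
def edges(m,zz,name,y_lo,y_hi):
    c=max(cv2.findContours(m.astype(np.uint8),cv2.RETR_EXTERNAL,cv2.CHAIN_APPROX_NONE)[0],key=cv2.contourArea)[:,0]
    p=plane(P,c,zz,z); 
    q=p[(p[:,1]>y_lo)&(p[:,1]<y_hi)]
    L=q[q[:,0]<.468];Rr=q[q[:,0]>.468]
    print(name,'x edges',np.median(L[:,0]),np.median(Rr[:,0]),'mid',(np.median(L[:,0])+np.median(Rr[:,0]))/2,'w',np.median(Rr[:,0])-np.median(L[:,0]),
      'fitL',np.polyfit(L[:,1],L[:,0],1)[0],'fitR',np.polyfit(Rr[:,1],Rr[:,0],1)[0],'n',len(L),len(Rr))
    t=p[(abs(p[:,0]-.468)<.02)];t=t[t[:,1]>y_hi-.004];print('  +y edge',np.median(t[:,1]),'slope',np.polyfit(t[:,0],t[:,1],1)[0],len(t))
zt=z['position'][2]+.0105
m=(X[...,2]>zt-.006)&(X[...,2]<zt+.006)&(abs(X[...,1]-.05)<.04)&(abs(X[...,0]-.468)<.04)
edges(m,zt,'cover',.04,.072)
ml=(X[...,2]>.049)&(X[...,2]<.060)&(abs(X[...,1]-.05)<.05)&(abs(X[...,0]-.468)<.05)
v,u=np.nonzero(ml);print('lower px',u.min(),u.max(),v.min(),v.max(),X[ml].min(0),X[ml].max(0))
edges(ml,.055,'lower',X[ml][:,1].min()+.002,.073)
cv2.imwrite('pics/w6c.png',cv2.resize(im[95:245,170:345,::-1],None,fx=4,fy=4,interpolation=cv2.INTER_CUBIC))
# w1 lower edges for reference
z1=np.load('pics/w1.npz');X1=cloud(P,z1['d'],z1)
```

```text
cover x edges 0.4405501380478245 0.49380528632428955 mid 0.467177712186057 w 0.05325514827646505 fitL 0.0746685249642352 fitR -0.048135529553460676 n 91 90
  +y edge 0.07802482544564243 slope -0.010912782940116272 133
lower px 210 302 142 159 [0.4409 0.0665 0.049 ] [0.4951 0.0764 0.0565]
lower x edges 0.4411464276917402 0.4944054136780482 mid 0.46777592068489415 w 0.053258985986308016 fitL -0.12175344515146919 fitR 0.04770767771663806 n 8 8
  +y edge 0.0765690990853191 slope -0.012964413947161493 69
```

View pics/w6c.png

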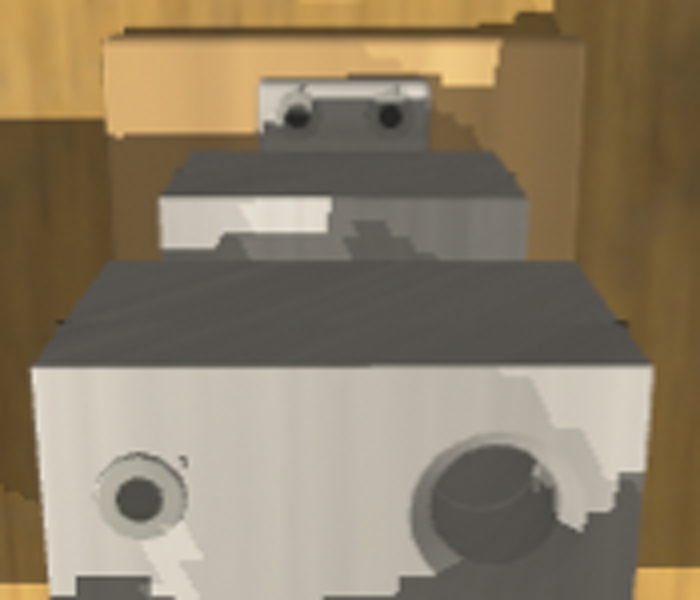

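Wrist comparison: the cover is off by about +0.3 to +0.6 mm in x and -1 mm in y, and yaw agrees to 0.1°. I'll apply a small correction and lower to the final height with a force guard, then cross-check in the top view.

Run:
```python
from rig import *
from h import *
np.set_printoptions(precision=4,suppress=True)
R=Rd(np.radians(-.7),1)
t=np.array([.4685,.0264,.1065])
hit=move_l(t,R,feed=.05,until_force=10);sleep(.4)
s=sense();print(s['time_s'],hit,s['position'],s['wrist_force'],s['ft_torque'],s['finger_gap']);print(s['tcp_rot'])
for n in ('top','wrist'):
    im,d=camera(n);cv2.imwrite(f'pics/{n}7.png',im[:,:,::-1]);np.savez(f'pics/{n}7.npz',im=im,d=d,position=s['position'],tcp_rot=s['tcp_rot'])
P=camera_params('wrist');z=np.load('pics/wrist7.npz');print('tilt',ranplane(P,z,-.03,.02))
zt=s['position'][2]+.0105
def edges(P,z,X,m,zz,name,y_lo,y_hi):
    c=max(cv2.findContours(m.astype(np.uint8),cv2.RETR_EXTERNAL,cv2.CHAIN_APPROX_NONE)[0],key=cv2.contourArea)[:,0]
    p=plane(P,c,zz,z);q=p[(p[:,1]>y_lo)&(p[:,1]<y_hi)]
    L=q[q[:,0]<.467];Q=q[q[:,0]>.467];t=p[abs(p[:,0]-.467)<.02];t=t[t[:,1]>y_hi-.003]
    a,b=np.median(L[:,0]),np.median(Q[:,0]);print(name,'x',a,b,'mid',(a+b)/2,'w',b-a,'+y',np.median(t[:,1]),'zmed',np.median(X[m][:,2]),len(L),len(t))
for n,zr in (('wrist','wrist7'),('top','top7')):
    P=camera_params(n);z=np.load(f'pics/{zr}.npz');X=cloud(P,z['d'],z)
    m=(X[...,2]>zt-.008)&(X[...,2]<zt+.006)&(abs(X[...,1]-.055)<.03)&(abs(X[...,0]-.467)<.035)
    edges(P,z,X,m,zt,n+' cover',.055,.072)
    m=(X[...,2]>.049)&(X[...,2]<.0585)&(abs(X[...,1]-.05)<.05)&(abs(X[...,0]-.467)<.05)
    if n=='wrist': edges(P,z,X,m,.055,'wrist lower',X[m][:,1].min()+.002,.073)
z=np.load('pics/top0.npz');X=cloud(P,z['d']);m=(X[...,2]>.049)&(X[...,2]<.0605)&(abs(X[...,1]-.05)<.05)&(abs(X[...,0]-.467)<.05)
edges(P,None,X,m,.055,'top lower',.055,.073)
```

```text
21.3333 False [0.4686 0.0264 0.1066] [ 0.5931 -0.4557 -4.0027] [0.0387 0.0306 0.0114] 0.053100160286891816
[[ 0.0003  0.0123  0.9999]
 [-0.0001  0.9999 -0.0123]
 [-1.     -0.0001  0.0003]]
tilt (array([ 0.001 ,  0.0051, -0.01  ]), np.int64(14447), 19387, array([-0.03 , -0.022]), array([0.048, 0.022]))
wrist cover x 0.4411377940247065 0.4942884157439046 mid 0.4677131048843055 w 0.0531506217191981 +y 0.07754766593115509 zmed 0.11650384426505885 44 120
wrist lower x 0.4414225422958922 0.49431336289005806 mid 0.4678679525929751 w 0.05289082059416589 +y 0.07349518890761148 zmed 0.05378648257513763 3 152
top cover x 0.4398825275748166 0.4935975048016161 mid 0.46674001618821637 w 0.05371497722679952 +y 0.07719547522730255 zmed 0.117212741439083 10 23
top lower x 0.43974899682464874 0.4920966960297981 mid 0.4659228464272234 w 0.05234769920514937 +y 0.07700322816257851 zmed 0.054612816099017525 10 23
```

View pics/wrist7.png

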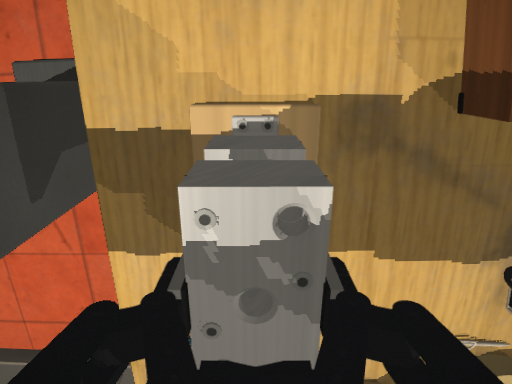

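Wrist and top views agree to within 1 mm: x -0.15 and +0.8 mm, y +0.9 and +0.2 mm. I'll trim 0.5 mm in y, confirm the candles and pin are undisturbed, and hand in.

Run:
```python
from rig import *
from h import *
from m1 import rect
np.set_printoptions(precision=4,suppress=True)
R=Rd(np.radians(-.7),1)
hit=move_l(np.array([.4684,.0259,.1063]),R,feed=.02,until_force=10);sleep(.5)
s=sense();print(s['time_s'],hit,s['position'],s['wrist_force'],s['finger_gap'],np.abs(s['qd']).max());print(s['tcp_rot'])
P=camera_params('top');im,d=camera('top');X=cloud(P,d);z0=np.load('pics/top0.npz');X0=cloud(P,z0['d'])
for n,r in [('orange',(.36,.44,.15,.24,.095,.14)),('green',(.50,.57,.15,.23,.095,.13)),('brown',(.43,.52,.17,.26,.07,.095)),('pin',(.60,.64,.195,.24,.09,.12)),('thick',(.60,.64,.145,.19,.09,.12))]:
    for A in (X0,X):
        m=(A[...,0]>r[0])&(A[...,0]<r[1])&(A[...,1]>r[2])&(A[...,1]<r[3])&(A[...,2]>r[4])&(A[...,2]<r[5]);print(n,m.sum(),A[m].mean(0) if m.any() else '',A[m][:,2].max() if m.any() else '')
zt=s['position'][2]+.0105
m=(X[...,2]>zt-.006)&(X[...,2]<zt+.006)&(abs(X[...,1]-.055)<.03)&(abs(X[...,0]-.467)<.022)
p=X[m];print('cover top z, slopes',np.median(p[:,2]),np.linalg.lstsq(np.c_[p[:,:2]-p[:,:2].mean(0),np.ones(len(p))],p[:,2],rcond=None)[0])
```

```text
22.1833 False [0.4684 0.0259 0.1063] [-1.3436 -0.3146 -4.6297] 0.05308620194136561 0.0015104778424931376
[[ 0.0001  0.0122  0.9999]
 [ 0.      0.9999 -0.0122]
 [-1.      0.      0.0001]]
orange 605 [0.3992 0.1955 0.1168] 0.1298992273304952
orange 603 [0.3992 0.1955 0.1167] 0.1292080442148118
green 618 [0.536  0.1945 0.1108] 0.12179177210554049
green 627 [0.5357 0.1946 0.1107] 0.1228672274105419
brown 1203 [0.4765 0.2126 0.0817] 0.09490061361067226
brown 1201 [0.4763 0.2126 0.0817] 0.09462662215344142
pin 0  
pin 86 [0.6178 0.2184 0.1064] 0.11339413574812962
thick 129 [0.6229 0.1682 0.1067] 0.113470840737251
thick 128 [0.6228 0.1682 0.1072] 0.11294825532660491
cover top z, slopes 0.11682021625363104 [-0.0121 -0.0001  0.1168]
```

Candles are unmoved, the pin is fully down, and the cover is level and steady. Handing in.

```bash
python3 -c "
from rig import *
finish_job();print(sense()['time_s'])"
```

```text
the job is handed in; nothing more can be done
the job is handed in; nothing more can be done
```

I pulled the core pin, put it fully down and upright in its own hole, carried the cover over the candles, and handed the job in with the cover still held over the lower half. The arm's clock read about 22 s of the 69 s allowed.

**Last checks:**
- **Pin:** its top measured 0.110 m, the value expected for fully down and level with the thick pin. It pressed on the bottom of the hole before I let go.
- **Candles:** all three measured within 0.3 mm of where they started.
- **Cover height:** the underside is about 9.5–10.5 mm above the dowel tips. Nothing touches, and the wrist feels only the cover's weight (about 4.6 N).
- **Level:** the tool is vertical. The wrist camera showed slopes of 0.001–0.005 before the last 0.5 mm trim, but a final top-camera fit gave 0.012 across the width. That fit used a small, noisy patch, and I did not look into it further.
- **Alignment:** yaw agreed to about 0.1° in the last direct comparison. Before the last trim, the two cameras differed by up to 1 mm on where the cover sat:
  - x: −0.15 mm (wrist) and +0.8 mm (top)
  - y: +0.9 mm (wrist) and +0.2 mm (top)

I then moved it 0.5 mm in y and did not measure alignment again. It should be within about 1 mm, against 2 mm of dowel-hole clearance.

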